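# Post a spent battery into the pedal-lid collection box

### The job

Put the spent battery into the collection box on the desk: lay it on the box's loading ramp so that it rolls down and rests against the shut lid, then press the pedal gently all the way down onto its rubber stop and hold it there a moment, so that the lid rises and the battery rolls in. Then ease the pedal slowly back up, so that the lid comes down shut without slamming. Never force the pedal hard against its stop, and leave the other things on the desk where they are.

Things in the scene. Friction and masses are not known exactly. Their poses are not given: they have to be found in the camera images.
- box: grey collection box, fixed to the desk, 100 x 110 mm and 113 mm high with its lid, walls 5 mm; origin at the centre of its underside, z up. The pedal sticks out of its front, to -x; the loading ramp is on its +y side; the lid is on top, hinged along the -y edge (hinge line parallel to x at y = -55 mm, z = 110 mm)
- ramp_mid (a point): middle of the loading ramp's surface, 104 mm from the box's middle toward its +y (axes as the box's). The ramp is 68 mm wide (along the box's x) between 10 mm high rails, 95 mm long, and falls at 11 degrees toward the box. A battery laid here along the box's x and let go of rolls some 40 mm down to the lid's lip, its centre 13 mm above the ramp
- ramp_foot (a point): lower end of the ramp's surface on its centre line, where it meets the shut lid's lip. The lip, 70 mm wide, hangs from the lid's +y edge and bars the ramp from just above its surface up to the lid's top, about 38 mm above this point
- box_in (a point): centre of the box's inner floor, 8 mm above the desk; the inside is 90 x 90 mm and about 100 mm deep
- lid (a joint): lid angle in rad: 0 shut, growing as it rises; linked to the pedal, it turns 3 times the pedal's angle. The battery passes under its lip from about 0.4 rad. If let go, the sprung pedal flies up and the lid slams: let it close at well under 2.5 rad/s, that is with the pad rising at well under 90 mm/s
- pedal: steel pedal lever, 130 mm long and 26 mm wide, level at rest; its origin is on its pivot, 60 mm in front of the box's middle and 55 mm above the desk, and it points to the box's -x. Pressed, its free end goes down, against a spring that needs 3 to 4 N at the pad at first and 5 to 6 N near the stop
- pedal_pad (a point): centre of the top of the pedal's rubber pad (50 mm along the lever x 60 mm), 110 mm from the pivot, 64 mm above the desk at rest. Press straight down. It meets the stop after 18 to 31 mm, different every time and shown by no reading: felt as a steep rise of force (some 5 N per mm) after the spring's gentle 0.1 N per mm. Keep the push under 20 N
- stop: screw-adjusted post with a black rubber tip under the pedal, 75 mm from the pivot, that ends the pedal's travel; origin at its foot, 4 mm above the desk. The height of its tip is set differently every time (not given)
- battery_mid (a point): centre of the battery, a dark round cell with a pale band, 26 mm in diameter and 46 mm long, lying on its side on the desk; its z axis runs along the battery (level). 65 g or so. The ends are alike for this job
- eraser: bystander: pink eraser, 22 x 55 x 12 mm, origin under its centre
- binder_clip: bystander: black binder clip, 28 x 40 x 41 mm, origin under its centre
- usb_stick: bystander: memory stick, 18 x 58 x 9 mm, origin under its centre
- glue_stick: bystander: glue stick standing, 24 mm in diameter, 88 mm high, origin under its centre
- battery: the same battery; origin at the middle of one of its flat ends, z along the battery
There are look-alikes about, which are no part of the job. What is shaped like the battery but green or red is not meant.

How it is judged (in metres and radians):
On the way, in this order (a step that is already met when the one before it is completed fails the run):
1. the battery lies let go of on the ramp, at rest against the shut lid (distance between battery_mid and ramp_mid below 0.055 m and y of battery_mid in the frame of box between 0.055 and 0.085 m and z of battery_mid in the frame of box above 0.08 m and value of joint lid below 0.05 rad and linear speed of battery below 0.03 m/s and contact force between battery and the fingers below 0.1 N), for 0.2 s.
2. the pedal is pressed down onto its rubber stop and the battery has rolled into the box (contact force between pedal and stop above 1 N and y of battery_mid in the frame of box below 0.045 m and z of battery_mid in the frame of box below 0.07 m), for 0.2 s.
At the end, for the whole second after the job is handed in: the battery lies at rest inside the box and the lid is shut (under 0.05 rad), the pedal up (value of joint lid below 0.05 rad and x of battery_mid in the frame of box between -0.045 and 0.045 m and y of battery_mid in the frame of box between -0.045 and 0.045 m and z of battery_mid in the frame of box below 0.06 m and linear speed of battery below 0.05 m/s); the robot touches nothing.
It fails at once if the pedal is pushed with more than 20 N (contact force between any of the fingers, the arm and pedal above 20 N).
It fails at once if the lid slams: it closes faster than 2.5 rad/s (velocity of joint lid below -2.5 rad/s).
It fails at once if the eraser, binder clip, memory stick or glue stick is moved more than 20 mm (distance of any of eraser, binder_clip, usb_stick, glue_stick from where it was at the start of the episode above 0.02 m).
It also fails if it takes over 72 s, if anything falls off the work surface, if the arm or the gripper's body presses on something with over 40 N, if the wrist force passes 120 N, or if a joint passes its speed limit or range.

### The arm

A 6-joint arm with a two-finger parallel gripper is mounted at the origin on a cart in front of the work surface, level with it; the furniture and walls round the work are solid. World frame = base frame: x ahead of the robot, y to its left, z up, the work surface at z = 0. Lengths are in m, angles in degrees, forces in N, time in s.
With the tool pointing down it reaches from about 0.375 to 0.9 m from the base axis. Payload 3.1 kg.
Tool frame: the origin (TCP) lies at the very end of the fingers, on their centre line; the grasp point (between the pads) lies 19 mm behind it (grip_point_offset is the distance from the TCP to the grasp point, in m); y points along the fingers, x is the direction in which the jaws open and shut, and the axes are right-handed (so a half turn about y gives the same grasp; the last joint's range is limited). The gripper opens to 87 mm and grips with 3 to 60 N. Pads are 19 mm wide; open, the fingers measure 117 mm over their backs; the gripper's body (75 mm by 190 mm) begins 51 mm behind the grasp point.
Start: joints at [-10.227, 30.224, 82.088, -0, 67.689, -10.227], TCP at [0.625, 0, 0.223] pointing down, gripper open.
Joint ranges: [-176.69, 176.69], [-43.24, 126.21], [12.49, 139.97], [-82, 262], [0, 151.66], [-163.58, 163.58]. Speed limits (degrees/s): [159.86, 159.86, 180, 180, 180, 180].

### API

Orientations are given as a 3x3 rotation matrix whose columns are the frame's x, y, z axes.
In Python, from rig import * gives the robot as it stands.
- The arm moves only by the tool send_rows, never from a script. Its argument "moves" is text: rows parted by semicolons, each of 5 numbers parted by spaces: the finger opening in mm, from 0 to 87, then the shift along the tool's x, y, z in mm, then the turn about the tool's y in degrees. In form: fingers dx dy dz yaw; .... A call has 1 to 20 rows; each row shifts and turns the commanded pose from where the row before left it, along the tool's axes as they then stand; what a row does not reach is not made up. A row lasts 1/12 s, in which the tool goes at most 41.7 mm and 7.16 degrees, less where a joint would pass 70% of its speed; a pose out of reach is approached as far as the arm can. A call is refused whole if a number of a shift passes 41.7 or a number of a turn 7.16, either way. A call with a gripper value outside its range is refused whole. The fingers move at their own pace and stop on an object; the grip force is fixed at half the most. Time passes only in rows, so rows that do not move let the fingers close. It gives the time, the measured TCP pose, the force and the opening at its end, in the units of the state.
- read_state(): the state, without advancing time (a new reading comes with each control period).
- capture(name): name is "scene" or "side" or "wrist"; returns a dict with "image" (480x640x3 uint8, blue, green, red), "z_map" (480x640 float32, m along the optical axis (not along the pixel's ray), 0 where there is no reading), "mtx" (3x3 intrinsics, pixels), "origin" and "rotation" of the camera in the world; the wrist camera has in their place "tool_from_camera" (4x4, takes a point from camera to tool coordinates, whose origin is the TCP and whose axes are the tool frame's). Camera axes: x right, y up, looking along -z (the intrinsics and any distortion apply to the point x, -y, -z); pixel columns grow to the right and rows downward; lengths in m; the calibration is good to about 2 mm. A picture is of the moment at which its call begins: read the wrist's pose just before it.
- hand_in(): hands the job in, once; it reports no verdict.
Trained networks look in a picture, given as the dict that the camera call returned (one of the last four; its "shot" number tells which), for a name from the list of things; names that differ only in an ending like _2 or _b are one class to them, and where a whole thing is asked for, a point or a joint stands for the part that bears it (a point fixed in the world has none). Each returns a list of dicts, best first, with "p" (0 to 1); they miss things now and then, are a little off and sometimes report something else, mostly with a low value. They report only what shows in the picture. A call takes as long as a camera call. They do not tell look-alikes from the thing itself.
- search_frame(picture, name): "bbox" ([left, top, right, bottom] in pixels, round what is visible of it).
- masks_of(picture, name): "region" (480x640 bool, what is visible of it) and "bbox" ([left, top, right, bottom] in pixels, round what is visible of it).
- mark_of(picture, name): "pixel" ([row, column] in pixels: a listed point, or the origin of a listed thing).
The state is a dict: "time_s": time; "joint_positions": joint angles; "qvel": joint speeds; "tau": joint torques, N m; "position": TCP position; "tcp_rot": TCP orientation; "force": force on the tool from outside, world axes, zero at the start; "moment": the same for the moment, N m; "opening": opening from 0.0 (shut) to 1.0 (fully open).
Only numpy, scipy, OpenCV 4.12 (cv2) and the standard library are available. Lean on these libraries where they do the work, as an engineer would, in place of code of your own. Each camera call takes 0.05 s, during which the arm holds its last target. There are 200 camera calls.

## Working session

There is one attempt and no reset: what is moved stays moved. The work goes in short steps, Python scripts to look and compute and a tool call to move; the robot and the scene stay as the last step left them, time stands still between calls to the robot, and variables do not carry over. Pictures are saved under pics/ and viewed, about 8 in all and at most 12, crops included, and the job is handed in when it is done.

Besides the shell and the picture viewer there is one more tool, called as name(argument=value, ...) on one line, values as JSON. send_rows: Moves the arm, as the interface text tells. Its arguments: {"type":"object","properties":{"moves":{"type":"string"}},"required":["moves"]}

```bash
ls; mkdir -p pics; cat > h.py <<'E'
from rig import *
import numpy as np, cv2
def w(c,px,z=None,st=None):
    """pixel [row,col] -> world point; uses depth map, or the plane z"""
    r,q=px
    d=float(np.median(c["z_map"][int(r)-1:int(r)+2,int(q)-1:int(q)+2]))
    m=c["mtx"]; ray=np.array([(q-m[0,2])/m[0,0],-(r-m[1,2])/m[1,1],-1.])
    if "origin" in c: R,o=np.array(c["rotation"]),np.array(c["origin"])
    else:
        T=np.array(c["tool_from_camera"]); Rt=np.array(st["tcp_rot"])
        R=Rt@T[:3,:3]; o=Rt@T[:3,3]+np.array(st["position"])
    v=R@ray
    if z is not None: d=(z-o[2])/v[2]
    return o+d*v
def tool(p,st): return np.array(st["tcp_rot"]).T@(np.array(p)-np.array(st["position"]))*1000
E
cat > a.py <<'E'
from h import *
np.set_printoptions(precision=4,suppress=True)
st=read_state(); print(st["position"],st["tcp_rot"],st["force"],st["opening"])
for n in("scene","side"):
    c=capture(n); cv2.imwrite(f"pics/{n}0.png",c["image"]); print(n,c["origin"])
    for k in("ramp_mid","ramp_foot","pedal_pad","pedal","battery_mid","box","stop","glue_stick","eraser","binder_clip","usb_stick"):
        for x in mark_of(c,k)[:3]: print(k,round(x["p"],2),np.round(x["pixel"],1),w(c,x["pixel"]))
E
python3 a.py
```

```text
pics
[0.6243 0.0002 0.2216] [[ 1.     -0.0022 -0.    ]
 [ 0.      0.0004  1.    ]
 [-0.0022 -1.      0.0004]] [-0.3578  0.2184  0.2431] 0.9979525173774854
scene [-0.1857 -0.4179  0.5589]
ramp_mid 0.59 [217.3 265.4] [0.6681 0.1202 0.0883]
ramp_foot 0.87 [230.9 285.4] [0.6036 0.0382 0.1062]
pedal_pad 0.8 [284.1 250.7] [0.475  0.0308 0.0666]
pedal 0.86 [262.9 292.8] [0.5808 0.0107 0.0589]
battery_mid 0.86 [331.9 440.7] [ 0.5618 -0.2695  0.0173]
battery_mid 0.74 [316.7 386.4] [ 0.548  -0.1817  0.0264]
box 0.93 [271.2 307.8] [ 0.5992 -0.0101  0.038 ]
stop 0.7 [302.  269.6] [0.5109 0.0177 0.0146]
glue_stick 0.84 [248.1 362.8] [ 0.7828 -0.0427  0.0073]
eraser 0.73 [291.6 405. ] [ 0.6604 -0.1764  0.0099]
binder_clip 0.74 [305.8 451.7] [ 0.6511 -0.2643  0.0125]
usb_stick 0.8 [286.9 157.7] [0.4654 0.2257 0.009 ]
side [0.1635 0.846  0.6911]
ramp_mid 0.73 [279.8 275.1] [0.6568 0.115  0.0854]
ramp_foot 0.8 [278.8 287.8] [0.6376 0.0925 0.081 ]
pedal_pad 0.72 [292.2 363.9] [0.4751 0.0369 0.0657]
pedal 0.77 [276.1 322.1] [0.5947 0.0078 0.0521]
battery_mid 0.69 [280.2 373.1] [ 0.4962 -0.0743  0.0236]
battery_mid 0.6 [243.9 377.1] [ 0.5585 -0.2544  0.0171]
battery_mid 0.55 [259.1 363.2] [ 0.5579 -0.1556  0.0213]
box 0.64 [293.2 301.3] [0.6185 0.0659 0.0308]
stop 0.63 [305.9 351. ] [0.5071 0.0299 0.011 ]
glue_stick 0.67 [264.5 264.4] [ 0.7836 -0.026   0.0068]
eraser 0.38 [254.1 326.6] [ 0.595  -0.014   0.1016]
binder_clip 0.72 [259.3 264.9] [ 0.7826 -0.028   0.0222]
binder_clip 0.58 [239.4 346.2] [ 0.6504 -0.2476  0.0094]
usb_stick 0.73 [372.2 328.7] [0.458  0.2388 0.0093]
```

View pics/scene0.png

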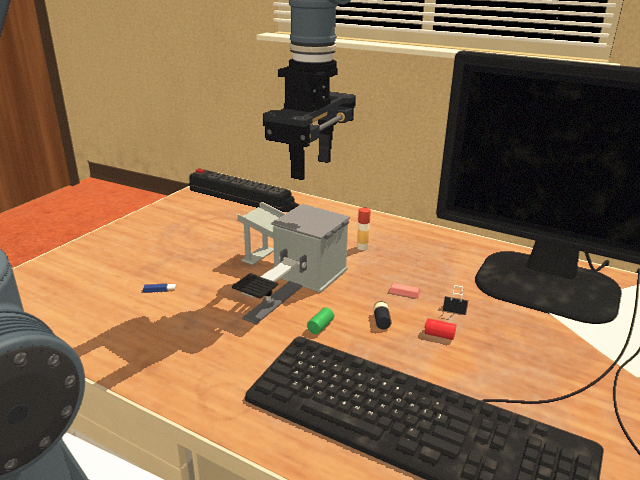

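View pics/side0.png

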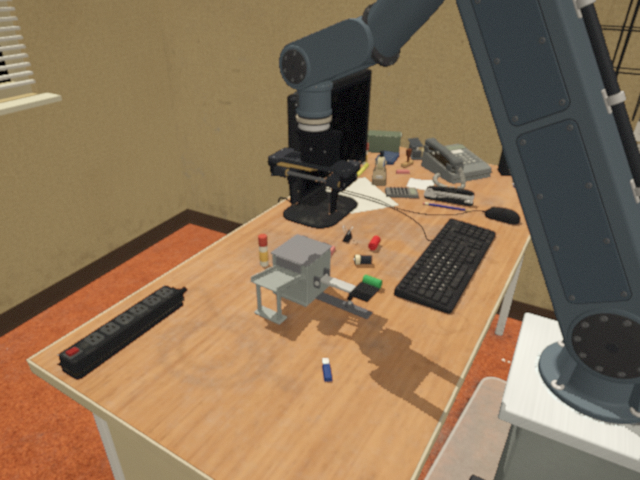

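Scene: the real battery (dark, pale band) is at about (382, 316) in the scene view; the green one at (320, 320) and the red one at (440, 328) are look-alikes. The box has a small clockwise yaw. Next I'll look with the wrist camera.

```bash
cat > b.py <<'E'
from h import *
import sys
np.set_printoptions(precision=4,suppress=True)
st=read_state(); c=capture("wrist"); cv2.imwrite(f"pics/{sys.argv[1]}.png",c["image"])
print(st["time_s"],st["position"])
for k in sys.argv[2:]:
    for x in mark_of(c,k)[:3]: print(k,round(x["p"],2),np.round(x["pixel"],1),w(c,x["pixel"],st=st))
E
python3 b.py w0 ramp_mid ramp_foot pedal_pad pedal box battery_mid
```

```text
1.2 [0.625  0.     0.2225]
ramp_mid 0.86 [ 64.8 361.6] [0.6578 0.1176 0.0867]
ramp_foot 0.75 [140.  354.9] [0.6517 0.0665 0.1142]
pedal_pad 0.64 [186.6 139.4] [0.481  0.029  0.0645]
pedal 0.68 [366.4 245.6] [ 0.552  -0.1639  0.0244]
pedal 0.67 [196.8 275.3] [0.5913 0.0194 0.0575]
box 0.91 [192.4 336. ] [0.6393 0.0315 0.1161]
battery_mid 0.92 [290.3 192.7] [0.5769 0.0109 0.2416]
battery_mid 0.69 [364.4 259.6] [ 0.5669 -0.1608  0.0255]
battery_mid 0.43 [367.8 244.3] [ 0.5506 -0.1658  0.0241]
```

View pics/w0.png

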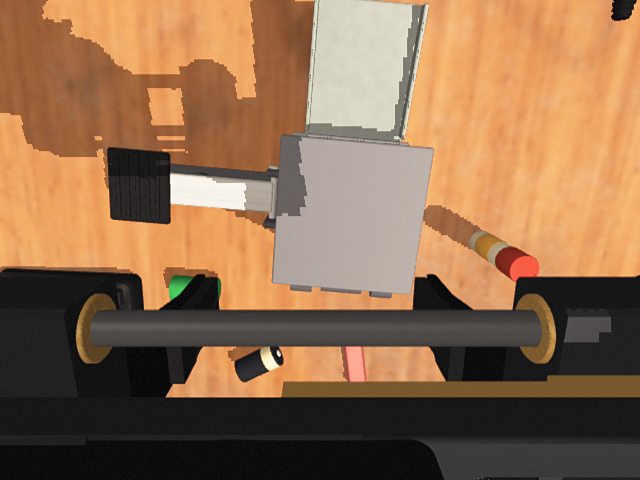

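The wrist view shows the lid with corners near (281,135), (433,149), (412,293) and (273,283), the pad at about (140,186), the ramp going up, and the battery at (259,364). I'll compute the box pose from the lid corners.

```bash
cat > c.py <<'E'
from h import *
np.set_printoptions(precision=4,suppress=True)
st=read_state(); c=capture("wrist")
P=[w(c,p,st=st,z=.113) for p in((135,281),(149,433),(293,412),(283,273))]
print(np.array(P),np.mean(P,0))
a,b,d,e=P
for u,v in((a,b),(e,d),(e,a),(d,b)): print(np.linalg.norm(v-u),np.degrees(np.arctan2(*(v-u)[1::-1])))
print("pad",[w(c,p,st=st,z=.064) for p in((148,110),(152,170),(223,170),(219,110),(185.5,140))])
r=[w(c,p,st=st) for p in((30,365),(30,395),(60,335),(60,360),(100,330),(100,355),(120,350))]; print(np.array(r))
# top normal fit / battery cloud by depth
z=c["z_map"]; b=[w(c,(i,j),st=st) for i in range(340,384,2) for j in range(230,288,2)]
b=np.array([p for p in b if .005<p[2]<.04]); print(len(b),b.mean(0),b.max(0))
q=b[:,:2]; rect=cv2.minAreaRect((q*1000).astype(np.float32)); print(rect)
E
python3 c.py
```

```text
[[ 0.602   0.0698  0.113 ]
 [ 0.7049  0.0606  0.113 ]
 [ 0.6972 -0.0443  0.113 ]
 [ 0.5936 -0.0363  0.113 ]] [0.6494 0.0124 0.113 ]
0.10327353488079817 -5.135436612626922
0.1039301962327205 -4.433430022871992
0.10646304537190406 85.46797409408443
0.10519867894557945 85.82865825614378
pad [array([0.4609, 0.0598, 0.064 ]), array([0.5085, 0.0567, 0.064 ]), array([ 0.5029, -0.0016,  0.064 ]), array([0.453 , 0.0018, 0.064 ]), array([0.4814, 0.0298, 0.064 ])]
[[0.659  0.1389 0.0908]
 [0.6794 0.1388 0.0912]
 [0.6389 0.1207 0.0871]
 [0.6565 0.1207 0.0872]
 [0.6359 0.0946 0.0814]
 [0.6542 0.0945 0.0819]
 [0.6511 0.0806 0.0789]]
273 [ 0.5646 -0.1611  0.0219] [ 0.5894 -0.1457  0.0264]
((564.685546875, -163.57017517089844), (47.77290725708008, 23.259431838989258), 27.008956909179688)
```

Box centre is (0.649, 0.012) with yaw about -4.5°. Ramp_mid (0.658, 0.117, 0.087) and the pad (0.481, 0.029, 0.064) agree with it. The battery is at (0.565, -0.163) with its axis at 27°.

send_rows(moves="60 -15 0 -40 0; 60 -15 0 -41 0; 60 -15 0 -41 0; 60 -15 0 -41 0; 60 0 0 0 7; 60 0 0 0 7; 60 0 0 0 7; 60 0 0 0 7; 60 0 0 0 7; 60 0 0 0 7; 60 0 0 0 7; 60 0 0 0 7; 60 0 0 0 7; 60 0 30 0 0; 60 0 30 0 0; 60 0 0 0 0")

```text
time_s: 2.93
position: [0.5637, -0.1547, 0.1577]
tcp_rot: [[0.454, -0.01, 0.891], [-0.891, 0.005, 0.454], [-0.009, -1.0, -0.007]]
force: [-1.2, 1.9, -1.5]
opening: 0.687
```

```bash
cat > d.py <<'E'
from h import *
np.set_printoptions(precision=4,suppress=True)
st=read_state(); print(st["position"],st["tcp_rot"][:,2],st["joint_positions"],st["opening"])
ims=[]
for n in("wrist","scene","side"):
    c=capture(n); ims.append(c["image"])
    for m in masks_of(c,"battery_mid")[:4]:
        R=m["region"]; v=c["image"][R]
        if v.max(1).mean()-v.min(1).mean()>70: continue
        q=np.array([w(c,p,st=st) for p in np.argwhere(R)]); q=q[(q[:,2]>.003)&(q[:,2]<.04)]
        if len(q)>20: print(n,m["p"],len(q),v.mean(0),cv2.minAreaRect((q[:,:2]*1000).astype(np.float32)))
cv2.imwrite("pics/w1.png",np.hstack([cv2.resize(ims[0],(480,360)),cv2.resize(ims[1][200:400,250:510],(320,246)).copy() if 0 else cv2.resize(ims[1][200:440,250:464],(320,360))]))
E
python3 d.py
```

```text
[ 0.5637 -0.1547  0.1577] [ 0.891   0.4539 -0.0067] [-26.2926  32.0054  91.1328  -0.0097  57.4919  36.7191] 0.68729713200654
wrist 0.68 1866 [ 87.1368  96.5003 101.0727] ((565.326904296875, -165.43524169921875), (48.576385498046875, 24.442171096801758), 27.936634063720703)
scene 0.56 388 [71.4963 83.9132 92.9702] ((579.22021484375, -163.25787353515625), (78.03363800048828, 29.889684677124023), 27.438217163085938)
side 0.67 164 [ 88.0061 104.7394 117.6606] ((562.4774780273438, -161.59255981445312), (50.27215576171875, 24.403215408325195), 11.6851167678833)
```

View pics/w1.png

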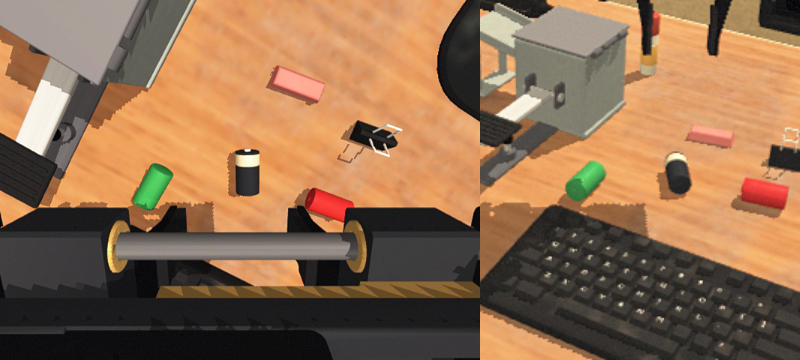

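The wrist view confirms the battery lies centred between the fingers at about (247,172), with its axis along tool z. The wrist and side measurements agree on (0.565, -0.164).

send_rows(moves="60 9 30 -3 0; 60 0 30 0 0; 60 0 30 0 0; 60 0 25 0 0; 60 0 15 0 0; 60 0 0 0 0; 60 0 0 0 0")

```text
time_s: 3.82
position: [0.5693, -0.166, 0.033]
tcp_rot: [[0.454, 0.0, 0.891], [-0.891, -0.0, 0.454], [0.0, -1.0, 0.0]]
force: [0.1, 0.2, 0.7]
opening: 0.689
```

send_rows(moves="60 -3 13 -3 0; 60 0 12 0 0; 60 0 0 0 0; 40 0 0 0 0; 30 0 0 0 0; 15 0 0 0 0; 15 0 0 0 0; 15 0 0 0 0; 15 0 0 0 0; 15 0 0 0 0")

```text
time_s: 4.65
position: [0.565, -0.1646, 0.0078]
tcp_rot: [[0.454, 0.001, 0.891], [-0.891, -0.0, 0.454], [0.001, -1.0, 0.0]]
force: [-0.1, 0.2, 1.1]
opening: 0.284
```

send_rows(moves="15 0 15 0 0; 15 0 -20 0 0; 15 0 -35 0 0; 15 0 -35 0 0; 15 0 -35 0 0; 15 0 -35 0 0; 15 0 -30 0 6.3; 15 0 -20 0 6.3; 15 0 0 0 6.3; 15 0 0 0 6.3; 15 0 0 0 6.3; 15 0 0 0 0")

```text
time_s: 5.65
position: [0.5644, -0.1642, 0.2026]
tcp_rot: [[-0.08, -0.0, 0.997], [-0.997, 0.0, -0.08], [-0.0, -1.0, -0.0]]
force: [-0.3, 0.0, -0.9]
opening: 0.283
```

I made a slip there: the first row went 15 mm down instead of up. I'll carry the battery over the ramp and check how it sits in the grip.

send_rows(moves="15 -20 0 5 0; 15 -34 0 9 0; 15 -36 0 9 0; 15 -36 0 9 0; 15 -36 0 9 0; 15 -36 0 9 0; 15 -36 0 9 0; 15 -34 0 9 0; 15 -20 0 3 0; 15 0 0 0 0; 15 0 0 0 0")

```text
time_s: 6.57
position: [0.6576, 0.1183, 0.2018]
tcp_rot: [[-0.074, -0.001, 0.997], [-0.997, -0.001, -0.074], [0.001, -1.0, -0.001]]
force: [-0.4, -0.0, -0.3]
opening: 0.283
```

```bash
cat > e.py <<'E'
from h import *
np.set_printoptions(precision=4,suppress=True)
st=read_state(); print(st["position"],st["joint_positions"],st["opening"],st["force"])
ims=[]
for n in("side","scene"):
    c=capture(n); 
    m=c["mtx"];R=np.array(c["rotation"]);v=R.T@(st["position"]-np.array(c["origin"]))
    u=int(m[0,2]-m[0,0]*v[0]/v[2]); r=int(m[1,2]+m[1,1]*v[1]/v[2]); print(n,"tcp px row,col",r,u)
    ims.append(cv2.resize(c["image"][r-60:r+60,u-60:u+60],(400,400)))
    for x in mark_of(c,"battery_mid")[:3]:print(x["p"],x["pixel"],w(c,x["pixel"]))
cv2.imwrite("pics/e.png",np.hstack(ims))
E
python3 e.py
```

```text
[0.6576 0.1183 0.2018] [ 0.6532 34.8956 76.523  -0.0341 68.6676 94.8856] 0.2834748608478346 [-0.4131 -0.0404 -0.257 ]
side tcp px row,col 234 271
0.73 [228.4, 271.6] [0.6468 0.1343 0.2269]
0.55 [279.6, 372.1] [ 0.4998 -0.0767  0.0228]
0.48 [242.9, 375.3] [ 0.5616 -0.2479  0.0227]
scene tcp px row,col 163 261
0.95 [319.7, 319.7] [ 0.4907 -0.0888  0.0255]
0.72 [157.4, 265.7] [0.6444 0.1009 0.2214]
```

View pics/e.png

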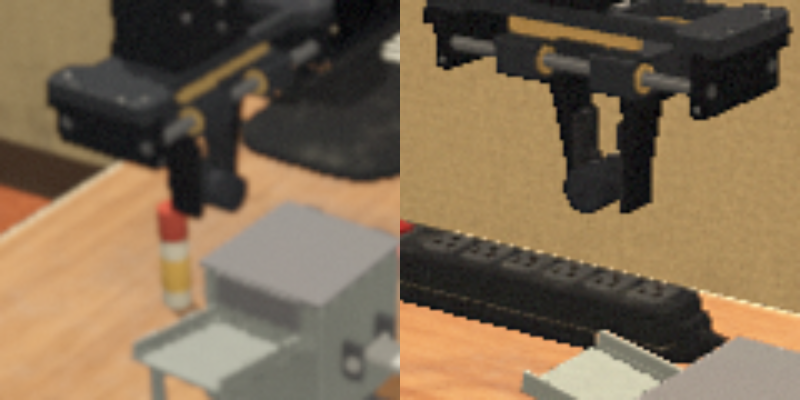

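The battery is still held, level and along the box's x. It has slid up until roughly flush with the fingertips, and its centre is about 12 mm above the TCP. I'll descend and feel for the ramp.

send_rows(moves="15 0 20 0 0; 15 0 30 0 0; 15 0 30 0 0; 15 0 18 0 0; 15 0 6 0 0; 15 0 0 0 0; 15 0 0 0 0")

```text
time_s: 7.35
position: [0.6589, 0.1162, 0.0993]
tcp_rot: [[-0.079, 0.001, 0.997], [-0.997, -0.0, -0.079], [-0.0, -1.0, 0.001]]
force: [-0.2, -0.4, -0.0]
opening: 0.286
```

send_rows(moves="15 0 2 0 0; 15 0 0 0 0; 15 0 0 0 0")

```text
time_s: 7.6
position: [0.659, 0.1171, 0.098]
tcp_rot: [[-0.078, 0.003, 0.997], [-0.997, 0.0, -0.078], [-0.0, -1.0, 0.003]]
force: [0.4, 0.1, -0.6]
opening: 0.279
```

send_rows(moves="15 0 2 0 0; 15 0 0 0 0; 15 0 0 0 0")

```text
time_s: 7.85
position: [0.6581, 0.1172, 0.0947]
tcp_rot: [[-0.078, 0.0, 0.997], [-0.997, -0.0, -0.078], [-0.0, -1.0, 0.0]]
force: [-0.2, 1.1, -0.9]
opening: 0.283
```

send_rows(moves="15 0 2 0 0; 15 0 0 0 0; 15 0 0 0 0")

```text
time_s: 8.1
position: [0.658, 0.1171, 0.0923]
tcp_rot: [[-0.078, -0.001, 0.997], [-0.997, -0.0, -0.078], [0.0, -1.0, -0.001]]
force: [-0.7, 0.3, -0.5]
opening: 0.285
```

send_rows(moves="15 0 1 0 0; 15 0 0 0 0; 15 0 0 0 0")

```text
time_s: 8.35
position: [0.6581, 0.1171, 0.0914]
tcp_rot: [[-0.078, -0.0, 0.997], [-0.997, 0.0, -0.078], [0.0, -1.0, -0.0]]
force: [-0.1, 0.9, -0.8]
opening: 0.289
```

send_rows(moves="29 0 0 0 0; 31 0 0 0 0; 33 0 0 0 0; 35 0 0 0 0; 35 0 0 0 0; 35 0 0 0 0")

```text
time_s: 8.85
position: [0.6582, 0.1171, 0.0916]
tcp_rot: [[-0.078, 0.0, 0.997], [-0.997, 0.0, -0.078], [-0.0, -1.0, 0.0]]
force: [-0.3, -0.8, -0.3]
opening: 0.399
```

```bash
sed -i 's/r-60:r+60,u-60:u+60/r-50:r+50,u-50:u+50/; s#pics/e.png#pics/e2.png#' e.py; python3 e.py
```

```text
[0.6582 0.1171 0.0916] [ 0.531  42.34   81.2481  0.0021 56.4047 95.0306] 0.3994601135501922 [-0.3481 -0.7508 -0.3004]
side tcp px row,col 277 273
0.7 [241.4, 373.0] [ 0.5683 -0.2467  0.0263]
0.58 [280.6, 372.4] [ 0.4978 -0.074   0.0221]
0.55 [274.9, 276.7] [0.6474 0.122  0.1057]
scene tcp px row,col 217 264
0.82 [331.6, 439.9] [ 0.5625 -0.268   0.017 ]
0.76 [213.1, 269.7] [0.6494 0.0986 0.1096]
0.63 [309.7, 457.5] [ 0.6518 -0.2749  0.0074]
```

View pics/e2.png

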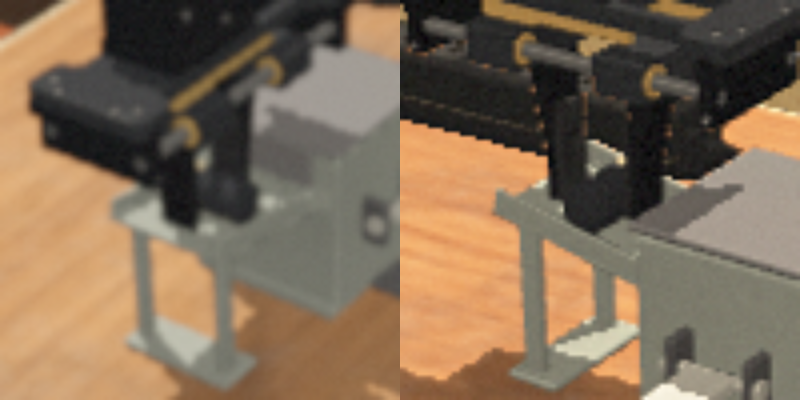

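The battery lies on the ramp between the open fingers. Now I'll lift straight up.

send_rows(moves="35 0 -10 0 0; 35 0 -25 0 0; 35 0 -35 0 0; 35 0 -35 0 0; 35 0 -20 0 0; 35 0 0 0 0; 35 0 0 0 0; 35 0 0 0 0; 35 0 0 0 0; 35 0 0 0 0; 35 0 0 0 0")

```text
time_s: 9.97
position: [0.6574, 0.1171, 0.2149]
tcp_rot: [[-0.078, -0.003, 0.997], [-0.997, -0.0, -0.078], [0.0, -1.0, -0.003]]
force: [0.2, -0.1, -0.0]
opening: 0.405
```

```bash
cat > f.py <<'E'
from h import *
np.set_printoptions(precision=4,suppress=True)
st=read_state(); print(st["position"])
B=np.array([.6494,.0124]);a=np.radians(-4.5);M=np.array([[np.cos(a),np.sin(a)],[-np.sin(a),np.cos(a)]])
ims=[]
for n in("side","scene"):
    c=capture(n); r,u=(280,285) if n=="side" else (225,275)
    ims.append(cv2.resize(c["image"][r-50:r+50,u-50:u+50],(400,400)))
    for x in mark_of(c,"battery_mid")[:4]:
        p=w(c,x["pixel"]); print(n,x["p"],x["pixel"],p,"box xy",M@(p[:2]-B))
cv2.imwrite("pics/f.png",np.hstack(ims))
E
python3 f.py
```

```text
[0.6574 0.1171 0.2149]
side 0.65 [279.7, 370.8] [ 0.5027 -0.0753  0.0224] box xy [-0.1394 -0.0989]
side 0.58 [241.0, 373.9] [ 0.5664 -0.2485  0.0272] box xy [-0.0623 -0.2666]
side 0.47 [268.2, 283.9] [0.651  0.0864 0.1016] box xy [-0.0042  0.0739]
side 0.38 [290.6, 299.6] [0.6235 0.065  0.0359] box xy [-0.0299  0.0504]
scene 0.79 [319.6, 321.6] [ 0.4932 -0.091   0.025 ] box xy [-0.1476 -0.1153]
scene 0.75 [331.0, 438.9] [ 0.5625 -0.2663  0.0176] box xy [-0.0648 -0.2847]
scene 0.53 [221.0, 285.4] [0.6201 0.0475 0.1168] box xy [-0.032   0.0327]
```

View pics/f.png

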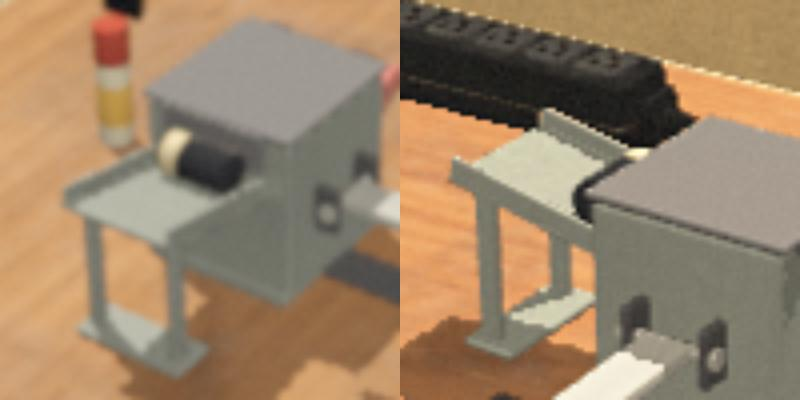

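The battery rests against the shut lid (box y about 0.07, z about 0.10). Next, the pedal: close the fingers and go above the pad.

send_rows(moves="0 11 0 -19 0; 0 18 0 -30 0; 0 18 0 -30 0; 0 18 0 -30 0; 0 18 0 -30 0; 0 18 0 -30 0; 0 0 30 0 0; 0 0 35 0 0; 0 0 35 0 0; 0 0 20 0 0; 0 0 0 0 0; 0 0 0 0 0; 0 0 0 0 0")

```text
time_s: 11.25
position: [0.4829, 0.0295, 0.0975]
tcp_rot: [[-0.078, 0.002, 0.997], [-0.997, -0.0, -0.078], [0.0, -1.0, 0.002]]
force: [-0.3, -0.1, -0.3]
opening: 0.006
```

```bash
cat >> f.py <<'E'
print(st["force"],st["opening"],st["joint_positions"])
for n in("scene","side"):
    c=capture(n)
    for x in mark_of(c,"pedal_pad")[:2]: print(x["p"],w(c,x["pixel"]),w(c,x["pixel"],z=.064))
E
python3 f.py
```

```text
[0.4829 0.0295 0.0975]
side 0.59 [281.2, 373.2] [ 0.4956 -0.0738  0.0212] box xy [-0.1466 -0.098 ]
side 0.52 [269.9, 286.0] [0.6444 0.0882 0.1002] box xy [-0.0109  0.0752]
scene 0.87 [330.9, 439.8] [ 0.5617 -0.2679  0.0188] box xy [-0.0654 -0.2863]
scene 0.56 [323.1, 320.1] [ 0.4856 -0.0921  0.0232] box xy [-0.1551 -0.117 ]
[-0.3161 -0.0886 -0.3463] 0.005728375185105337 [ -9.7641  31.3462 108.6579   0.0008  39.8753  84.7282]
0.88 [0.4793 0.0318 0.0657] [0.4816 0.0333 0.064 ]
0.65 [ 0.7859 -0.0451  0.0025] [ 0.6785 -0.0863  0.064 ]
0.78 [0.4776 0.0305 0.0646] [0.4779 0.0297 0.064 ]
```

send_rows(moves="0 0 10 -2 0; 0 0 12 0 0; 0 0 6 0 0; 0 0 2 0 0; 0 0 2 0 0; 0 0 2 0 0; 0 0 0 0 0; 0 0 0 0 0")

```text
time_s: 12.32
position: [0.4797, 0.0298, 0.0629]
tcp_rot: [[-0.078, -0.0, 0.997], [-0.997, -0.0, -0.078], [0.0, -1.0, -0.0]]
force: [-1.8, -0.1, 3.5]
opening: 0.008
```

send_rows(moves="0 0 2 0 0; 0 0 2 0 0; 0 0 2 0 0; 0 0 2 0 0; 0 0 0 0 0; 0 0 0 0 0")

```text
time_s: 12.82
position: [0.4795, 0.0299, 0.0544]
tcp_rot: [[-0.078, -0.001, 0.997], [-0.997, 0.0, -0.078], [-0.0, -1.0, -0.001]]
force: [-2.4, 0.1, 4.4]
opening: 0.001
```

send_rows(moves="0 0 2 0 0; 0 0 2 0 0; 0 0 2 0 0; 0 0 1 0 0; 0 0 0 0 0; 0 0 0 0 0")

```text
time_s: 13.32
position: [0.4798, 0.0299, 0.0476]
tcp_rot: [[-0.078, -0.0, 0.997], [-0.997, 0.0, -0.078], [-0.0, -1.0, -0.0]]
force: [-2.4, 0.1, 4.9]
opening: 0.006
```

send_rows(moves="0 0 1 0 0; 0 0 0 0 0; 0 0 1 0 0; 0 0 0 0 0; 0 0 0 0 0")

```text
time_s: 13.73
position: [0.4799, 0.0298, 0.0457]
tcp_rot: [[-0.078, 0.0, 0.997], [-0.997, -0.0, -0.078], [0.0, -1.0, 0.0]]
force: [-2.2, -0.1, 5.4]
opening: 0.001
```

send_rows(moves="0 0 1 0 0; 0 0 0 0 0; 0 0 0 0 0")

```text
time_s: 13.98
position: [0.48, 0.0298, 0.0447]
tcp_rot: [[-0.079, 0.001, 0.997], [-0.997, -0.0, -0.079], [-0.0, -1.0, 0.001]]
force: [-2.3, 0.0, 5.8]
opening: 0.008
```

send_rows(moves="0 0 1 0 0; 0 0 0 0 0; 0 0 0 0 0")

```text
time_s: 14.23
position: [0.4801, 0.0298, 0.0438]
tcp_rot: [[-0.078, 0.001, 0.997], [-0.997, -0.0, -0.078], [0.0, -1.0, 0.001]]
force: [-1.5, 0.0, 6.6]
opening: 0.003
```

send_rows(moves="0 0 1 0 0; 0 0 0 0 0; 0 0 0 0 0")

```text
time_s: 14.48
position: [0.4802, 0.0298, 0.0433]
tcp_rot: [[-0.078, 0.001, 0.997], [-0.997, -0.0, -0.078], [0.0, -1.0, 0.001]]
force: [-3.9, 0.4, 11.4]
opening: 0.007
```

```bash
python3 -c "
from rig import *
for i in range(1): print(read_state()['force'])"
```

```text
[-3.85701565  0.37233179 11.39970985]
```

The force rose steeply to 11.4 N, so the pedal is on the stop after about 20 mm. Hold it there and check the battery.

send_rows(moves="0 0 0 0 0; 0 0 0 0 0; 0 0 0 0 0; 0 0 0 0 0; 0 0 0 0 0; 0 0 0 0 0; 0 0 0 0 0; 0 0 0 0 0")

```text
time_s: 15.15
position: [0.4802, 0.0298, 0.0433]
tcp_rot: [[-0.078, 0.001, 0.997], [-0.997, -0.0, -0.078], [0.0, -1.0, 0.001]]
force: [-2.4, -0.7, 10.9]
opening: 0.006
```

```bash
sed -i 's#pics/f.png#pics/g.png#' f.py; python3 f.py
```

```text
[0.4802 0.0298 0.0433]
side 0.65 [281.1, 371.2] [0.4495 0.0659 0.1217] box xy [-0.2034  0.0377]
side 0.55 [274.8, 309.8] [0.5999 0.0588 0.0843] box xy [-0.053   0.0424]
side 0.51 [277.6, 323.4] [0.5851 0.0198 0.0581] box xy [-0.0647  0.0023]
scene 0.9 [320.0, 317.6] [ 0.4873 -0.0867  0.0264] box xy [-0.1538 -0.1115]
scene 0.83 [329.1, 437.7] [ 0.5627 -0.264   0.0204] box xy [-0.0648 -0.2823]
scene 0.69 [292.8, 400.8] [ 0.6576 -0.1697  0.0069] box xy [ 0.0225 -0.1808]
scene 0.27 [251.6, 366.6] [ 0.7842 -0.051   0.0006] box xy [ 0.1394 -0.0527]
[-2.4064 -0.6858 10.9427] 0.006166695081644374 [ -9.7874  37.3861 110.63     0.0036  31.9121  84.705 ]
0.68 [0.4723 0.0287 0.0478] [0.4514 0.0145 0.064 ]
0.68 [0.4825 0.0369 0.0433] [0.4722 0.0628 0.064 ]
0.18 [0.6457 0.082  0.078 ] [0.6567 0.0646 0.064 ]
```

View pics/g.png

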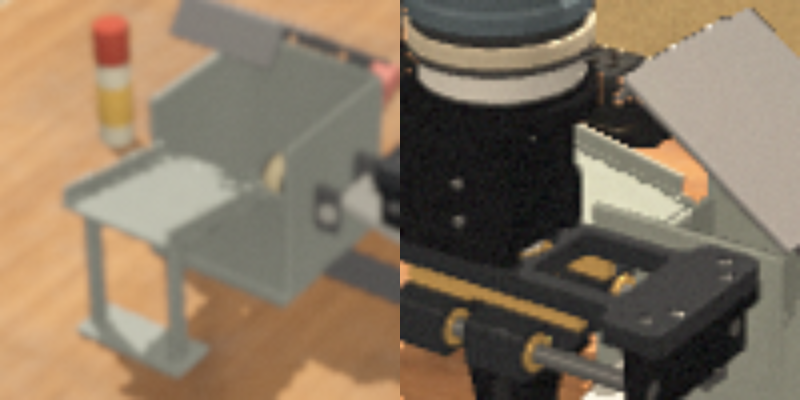

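The lid is up and the ramp is empty. The battery's pale end shows inside the box at about (304, 273) in the side image, so I'll check its height.

```bash
cat > g.py <<'E'
from h import *
np.set_printoptions(precision=4,suppress=True)
B=np.array([.6494,.0124]);a=np.radians(-4.5);M=np.array([[np.cos(a),np.sin(a)],[-np.sin(a),np.cos(a)]])
c=capture("side")
for r in range(264,284,2):
  for u in range(298,308,2):
    p=w(c,(r,u)); print(r,u,np.round(np.r_[M@(p[:2]-B),p[2]]*1000).astype(int),c["image"][r,u],end=" | ")
  print()
cv2.imwrite("pics/g2.png",cv2.resize(c["image"][245:310,260:340],(800,600)))
E
python3 g.py
```

```text
264 298 [ 42 -47  32] [110 121 120] | 264 300 [ 36 -47  34] [112 122 121] | 264 302 [ 30 -47  36] [110 121 121] | 264 304 [ 24 -47  38] [110 122 120] | 264 306 [ 17 -46  41] [108 118 117] | 
266 298 [ 42 -46  26] [111 122 122] | 266 300 [ 36 -47  28] [111 122 121] | 266 302 [ 29 -46  30] [112 122 123] | 266 304 [ 24 -47  32] [109 122 120] | 266 306 [ 16 -45  36] [113 124 123] | 
268 298 [ 42 -47  20] [109 121 121] | 268 300 [ 37 -48  21] [110 122 121] | 268 302 [ 29 -46  25] [101 112 112] | 268 304 [ 19 -39  32] [110 131 139] | 268 306 [-46  48 103] [115 130 130] | 
270 298 [ 42 -46  14] [111 122 122] | 270 300 [ 36 -46  16] [106 116 115] | 270 302 [ 18 -30  32] [103 128 139] | 270 304 [ 11 -29  35] [137 173 188] | 270 306 [-48  50  99] [116 133 138] | 
272 298 [ 40 -43  10] [116 127 126] | 272 300 [ 35 -45  11] [ 96 108 112] | 272 302 [ 14 -24  30] [125 159 175] | 272 304 [  9 -26  31] [139 176 192] | 272 306 [-47  48  93] [117 133 138] | 
274 298 [ 36 -37   9] [115 127 125] | 274 300 [ 19 -22  23] [108 127 131] | 274 302 [ 12 -21  26] [130 165 180] | 274 304 [  8 -23  27] [125 159 175] | 274 306 [-47  49  88] [111 123 124] | 
276 298 [-37  66  88] [124 137 135] | 276 300 [-38  59  85] [121 136 139] | 276 302 [ 11 -19  23] [119 150 163] | 276 304 [  6 -21  23] [111 141 158] | 276 306 [-48  50  83] [108 118 118] | 
278 298 [-38  67  84] [110 121 122] | 278 300 [-38  60  80] [116 127 127] | 278 302 [-37  50  74] [116 129 130] | 278 304 [-42  49  75] [113 129 133] | 278 306 [-49  51  79] [109 120 118] | 
280 298 [-37  67  78] [109 119 118] | 280 300 [-33  53  69] [102 112 111] | 280 302 [-38  51  69] [107 116 117] | 280 304 [-43  51  71] [108 119 117] | 280 306 [-49  52  74] [110 120 119] | 
282 298 [-26  51  59] [107 117 116] | 282 300 [-32  52  62] [106 117 115] | 282 302 [-38  51  64] [105 116 116] | 282 304 [-43  52  66] [105 116 115] | 282 306 [-48  51  67] [112 122 121] |
```

View pics/g2.png

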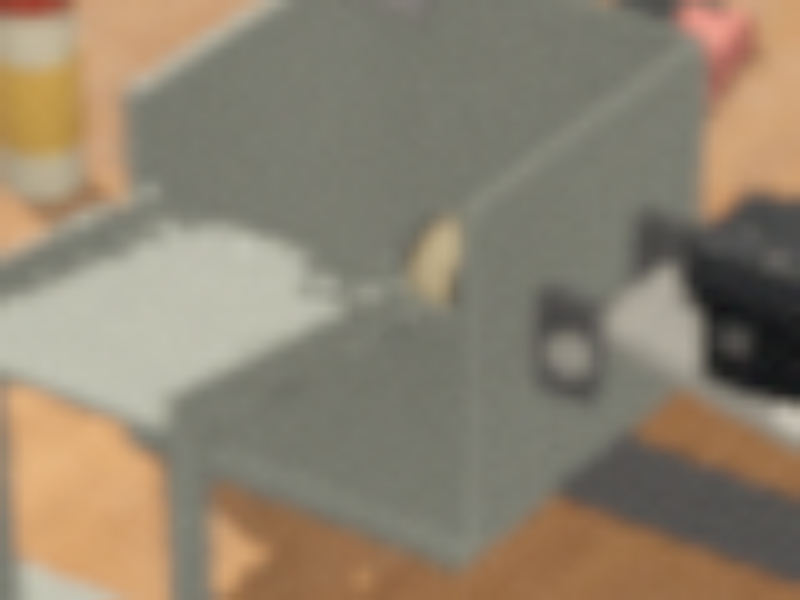

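The battery lies on the box floor (pale end about 20-35 mm up, box y about -25). Now ease the pedal up at about 18 mm/s.

send_rows(moves="0 0 -0.5 0 0; 0 0 -1 0 0; 0 0 -1.5 0 0; 0 0 -1.5 0 0; 0 0 -1.5 0 0; 0 0 -1.5 0 0; 0 0 -1.5 0 0; 0 0 -1.5 0 0; 0 0 -1.5 0 0; 0 0 -1.5 0 0; 0 0 -1.5 0 0; 0 0 -1.5 0 0; 0 0 -1 0 0; 0 0 -1 0 0; 0 0 -1 0 0; 0 0 -1 0 0; 0 0 -1 0 0; 0 0 -1 0 0; 0 0 -1 0 0; 0 0 -1 0 0")

```text
time_s: 17.27
position: [0.4809, 0.0296, 0.0671]
tcp_rot: [[-0.079, 0.002, 0.997], [-0.997, -0.0, -0.079], [0.0, -1.0, 0.002]]
force: [-0.6, 0.2, -0.3]
opening: 0.007
```

send_rows(moves="0 0 -1 0 0; 0 0 -2 0 0; 0 0 -5 0 0; 0 0 -15 0 0; 0 0 -30 0 0; 0 0 -35 0 0; 0 0 -20 0 0; 0 0 0 0 0; 0 0 0 0 0")

```text
time_s: 18.02
position: [0.4806, 0.0297, 0.1765]
tcp_rot: [[-0.078, 0.004, 0.997], [-0.997, -0.001, -0.078], [0.0, -1.0, 0.004]]
force: [0.1, 0.7, -0.2]
opening: 0.005
```

```bash
cat > k.py <<'E'
from h import *
np.set_printoptions(precision=4,suppress=True)
print(read_state()["time_s"],read_state()["force"])
ims=[]
for n in("side","scene"):
    c=capture(n); ims.append(cv2.resize(c["image"][190:390,150:480] if n=="side" else c["image"][190:390,140:470],(400,242)))
    for x in mark_of(c,"pedal_pad")[:1]: print("pad",x["p"],w(c,x["pixel"]))
    if n=="side": print("lid pts",[w(c,p) for p in((255,290),(262,305),(248,305),(258,320))])
    for k in("glue_stick","eraser","binder_clip","usb_stick"):
        for x in mark_of(c,k)[:1]: print(n,k,x["p"],w(c,x["pixel"]))
cv2.imwrite("pics/k.png",np.hstack(ims))
E
python3 k.py
```

```text
18.0167 [ 0.0937  0.7405 -0.1671]
pad 0.56 [0.4866 0.0242 0.0641]
lid pts [array([0.6562, 0.0508, 0.1157]), array([0.6121, 0.0589, 0.1148]), array([0.6414, 0.0073, 0.116 ]), array([0.598 , 0.0136, 0.1049])]
side glue_stick 0.77 [ 0.7893 -0.0263  0.0158]
side eraser 0.43 [ 0.5932 -0.0235  0.1007]
side binder_clip 0.64 [ 0.6531 -0.2488  0.015 ]
side usb_stick 0.65 [0.4709 0.2349 0.0042]
pad 0.81 [0.4744 0.0282 0.0669]
scene glue_stick 0.8 [ 0.7827 -0.0417  0.0064]
scene eraser 0.84 [ 0.661  -0.1761  0.0071]
scene binder_clip 0.82 [ 0.6513 -0.2656  0.0044]
scene usb_stick 0.74 [0.4639 0.2233 0.0101]
```

View pics/k.png

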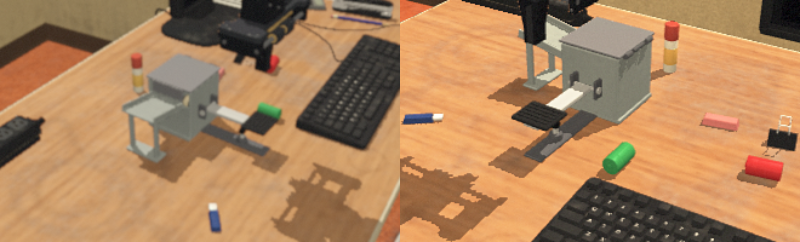

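The lid is flat and shut (points about 0.115 m), the pad is back at 0.064 m, the bystanders have not moved, and the arm is clear. The pale spot at side pixel (305, 271) is the same battery end, now seen through the gap beside the lip.

```bash
python3 -c "
from rig import *
print(hand_in())"
```

```text
the job is handed in; nothing more can be done
None
```

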